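# Shut and latch the load-cell case

### The arm

A 7-joint arm with a two-finger parallel gripper is mounted at the origin on a cart in front of the work surface, level with it; the furniture and walls round the work are solid. World frame = base frame: x ahead of the robot, y to its left, z up, the work surface at z = 0. Lengths are in m, angles in rad, forces in N, time in s.
With the tool pointing down it reaches from about 0.4 to 0.85 m from the base axis. Payload 4.5 kg.
Tool frame: the origin (TCP) lies on the centre line of the jaws, within the pads' length; the fingertips stand 17 mm ahead of it and the grasp point (between the pads) lies 2 mm behind it (r.tip_reach is the distance from the TCP to the fingertips, in m); z points along the fingers, y is the line along which they close (so a half turn about z gives the same grasp; the last joint's range is limited). The gripper opens to 88 mm and grips with 3 to 60 N. Pads are 18 mm wide; open, the fingers measure 123 mm over their backs; the gripper's body (75 mm by 187 mm) begins 45 mm behind the grasp point.
Start: joints at [-1.246, 0.689, -0.195, 1.565, 0.157, 0.902, -0.215], TCP at [0.179, 0.599, 0.256] pointing down, gripper open.
Joint ranges: [-3.01, 3.01], [-0.46, 2.08], [-1.47, 1.51], [0.13, 2.56], [-1, 4.14], [0.04, 2.09], [-2.66, 2.66]. Speed limits (rad/s): [2.57, 2.57, 3.14, 3.14, 3.14, 3.14, 3.14].

### API

Orientations are given as a unit quaternion [x, y, z, w].
In Python, from plant import r gives the robot as it stands.
- The arm moves only by the tool step_arm, never from a script. Its argument "steps" is a list of rows, each a list of 7 numbers: the shift along the tool's x, y, z in cm, then the turn, a rotation vector about the tool's x, y, z in degrees, then the gripper's target within -1 to 1 (shut at 1, half-way at 0, fully open at -1). A call has 1 to 8 rows; each row shifts and turns the commanded pose from where the row before left it, along the tool's axes as they then stand; what a row does not reach is not made up. A row lasts 1/8 s, in which the tool goes at most 62.5 mm and 10.7 degrees, less where a joint would pass 70% of its speed; a pose out of reach is approached as far as the arm can. A call with a gripper value outside its range is refused whole. The fingers move at their own pace and stop on an object; "force" is the grip in N (left out, the last holds). Time passes only in rows, so rows that do not move let the fingers close. It gives the time, the measured TCP pose, the force, the opening and the grip force at its end, in the units of the state.
- r.get_state(): the state, without advancing time (a new reading comes with each control period).
- r.snapshot(name): name is "side" or "top"; returns a dict with "pixels" (420x560x3 uint8, red, green, blue), "fx", "fy", "cx", "cy" (pixels), "dist_coeffs" ([k1, k2, p1, p2, k3] as OpenCV has them; the pictures are not rectified), "cam_to_world" (4x4, takes a point from camera to world coordinates). Camera axes: x right, y down, z forward; pixel columns grow to the right and rows downward; lengths in m; the calibration is good to about 2 mm. A picture is of the moment at which its call begins. There is no depth.
- r.finish_job(): hands the job in; it is judged then, once.
The state is a dict: "clock": time; "q": joint angles; "qd": joint speeds; "joint_torque": joint torques, N m; "tool_pos": TCP position; "eef_rot": TCP orientation; "contact_force": force on the tool from outside, world axes, zero at the start; "moment": the same for the moment, N m; "opening": opening from 0.0 (shut) to 1.0 (fully open); "finger_force": force on a finger pad.
Only numpy, scipy, OpenCV 4.12 (cv2) and the standard library are available. Lean on these libraries where they do the work, as an engineer would, in place of code of your own. Each camera call takes 0.05 s, during which the arm holds its last target. There are 200 camera calls.

### The job

Close the lid of the green instrument case onto its rubber seal. Take the latch's claw by its two brass studs, lift it over the keeper on the lid and draw it down by hand until you just feel it bite behind the keeper's lip (a pull of about 5 N; never load the keeper by more than 16 N this way); only then let go of it and swing the lever down over centre until it lies flat against the case. Never press on the lever with more than 30 N, and leave the loose things round the case where they are.

Things in the scene. Friction and masses are not known exactly. Their poses are not given: they have to be found in the camera images.
- case: dark green moulded instrument case, fixed, 130 mm deep (x), 180 wide (y), body 85 high. Origin: centre of its underside; x from front to back, z up. The latch is in the middle of the front face (at x = -65 mm), turned to the robot's right; 'outward' below means the case's -x. The latch moves in the case's vertical mid-plane (y = 0)
- lid (a joint): opening angle of the lid (rad), hinged at the back; the hinge is stiff (about 5 N at the front edge) and stays where left. It comes to rest on the rubber seal at about 0.06; from there the seal resists with about 15 N per mm at the front edge, so by hand it goes hardly lower. Latched, it reads 0.01 to 0.05
- lid_front (a point): middle of the upper front edge of the lid (lid 36 mm high, same outline as the case body); moves with the lid. With the lid on its seal this edge is 129 mm above the table
- lid_hinge (a point): middle of the lid's hinge axis, at the back of the case, 85 mm above the table; the axis runs along the case's y. The lid's top is 36 mm from the axis, its front face 127 mm
- case_lid: the lid itself; its origin is on the hinge axis, its x axis points to the back
- keeper: steel keeper, its plate 2.5 mm thick on the lid's front face. Origin: on the face, at the ledge's mean height; axes as the lid's (x inward, z up). Ledge 18 mm wide, 13.5 out; its outer end has a lip 2.5 thick, 3 high: the claw's nose drops into the pocket 3 to 11 mm out. The ledge is screw-adjusted: its top is anywhere from 3 mm below to 3 above the origin; not reported, it must be felt.
- lever (a joint): angle of the latch lever (rad): 0 = shut, handle hanging flat down the front face; 1.57 = handle level, pointing outward; stop at 2.6 = up and outward. Slight friction (0.6 N at its end) holds it where left. With the claw hooked it takes 4 to 15 N at 45 mm from the pivot, most between 1.4 and 0.8; below about 0.4 it is past centre and snaps shut
- lever_pivot (a point): axis of the lever on the mid-plane, 15 mm out from the front face and 70 mm above the table; its axis runs along the case's y
- handle: steel handle plate of the lever, 22 mm wide, 3 mm thick; runs from 5 mm above to 60 mm below the pivot when shut, its outer face 5.5 mm outward of the pivot. Origin on the lever's pivot; -z points along the handle to its free end, -x is its outer face (the side to push: upward when the lever stands out)
- handle_end (a point): middle of the handle near its free end, 55 mm from the pivot, in the thickness of the plate
- claw: steel claw, pinned to the lever 16 mm from its pivot (shut: 15.5 mm below and 3.9 inward of the pivot; the pin turns with the lever). Origin on that pin; z points along the claw to its hooked end, -x is its outer side. Slight friction holds it where left; it turns with the lever unless hooked. Lever and claw are a two-link chain: where the studs are carried, both follow
- claw_nose (a point): the claw's hooking edge: a bar 18 mm wide, 4 mm thick, its centre 48 mm from the pin along the claw's z. The claw's top is 8 mm beyond it; the hook's opening (nose to outer plate, 6.5 mm) takes the lip. Held above the lip and pushed inward, the claw's top touches the keeper's plate when this point is about 6 mm out from the face. The claw cannot fold nearer than 34 degrees to the handle
- claw_studs (a point): midpoint between the two domed brass grip studs on the claw's sides, 9 mm across, 40 mm over their ends (across the case's y); 15 mm outward of the nose and 6 mm short of it along the claw. Pinched here the claw turns easily, but may creep a few mm in the grip. The nose seated, a pull of 5 N down on the studs loads the keeper with 5 to 12 N
- weight: brass 500 g weight standing in front of the case near its far end, 39 mm wide, 60 mm high; leave alone
- driver: blue-handled nut driver lying about 120 mm in front of the latch, 178 mm long; leave alone
- gland: black cable gland standing in front of the case near its far end, 30 mm; leave alone
- bolt: hex bolt lying near the case's front corner on the robot's side, 53 mm long; leave alone

How it is judged:
By the outcome, as a careful person would: the job done as asked, in the order asked, and still so for the second after the job is handed in, with the robot touching nothing.
It also fails if it takes over 72 s, if anything falls off the work surface, if the arm or the gripper's body presses on something with over 40 N, if the wrist force passes 120 N, or if a joint passes its speed limit or range.

## Working session

There is one attempt and no reset: what is moved stays moved. The work goes in short steps, Python scripts to look and compute and a tool call to move; the robot and the scene stay as the last step left them, time stands still between calls to the robot, and variables do not carry over. Pictures are saved under pics/ and viewed, at most 10 in all, crops included, and the job is handed in when it is done.

Besides the shell and the picture viewer there is one more tool, called after "Request:" as name(argument=value, ...) on one line, values as JSON. step_arm: Moves the arm, as the interface text tells. Its arguments: {"type":"object","properties":{"steps":{"type":"array","items":{"type":"array","items":{"type":"number"}}},"force":{"type":"number"}},"required":["steps"]}

```bash
mkdir -p pics; ls
python3 - <<'E'
from plant import r
import cv2
s=r.get_state();print({k:s[k] for k in("clock","tool_pos","eef_rot","contact_force","opening")},r.tip_reach)
for n in("side","top"):
    d=r.snapshot(n);cv2.imwrite(f"pics/{n}0.png",d["pixels"][:,:,::-1]);print(n,d["fx"],d["fy"],d["cx"],d["cy"],d["dist_coeffs"],d["cam_to_world"])
E
```

```text
pics
{'clock': 0.0, 'tool_pos': array([0.17903743, 0.59814852, 0.25489254]), 'eef_rot': array([ 1.44831811e-01,  9.89455816e-01, -9.63649194e-04, -7.72164400e-05]), 'contact_force': array([-0.80925469, -0.66473228, -0.99166052]), 'opening': 1.0028936941669249} 0.017
side 497.46093248296086 497.46093248296086 270.4048654615753 209.85384456864023 [-0.01557139  0.          0.          0.          0.        ] [[-0.1304199   0.59155879 -0.79564367  1.19481274]
 [ 0.99138567  0.08756017 -0.0974047  -0.10444662]
 [ 0.01204609 -0.80149324 -0.59788249  0.62795095]
 [ 0.          0.          0.          1.        ]]
top 401.8015430992012 401.8015430992012 287.5424722056063 213.16403124353965 [-0.0805568  0.         0.         0.         0.       ] [[ 0.00670278 -0.99824974  0.05875826  0.41934483]
 [-0.99992483 -0.00729413 -0.00985543 -0.20039673]
 [ 0.01026677 -0.05868778 -0.99822359  0.92646241]
 [ 0.          0.          0.          1.        ]]
```

View pics/side0.png

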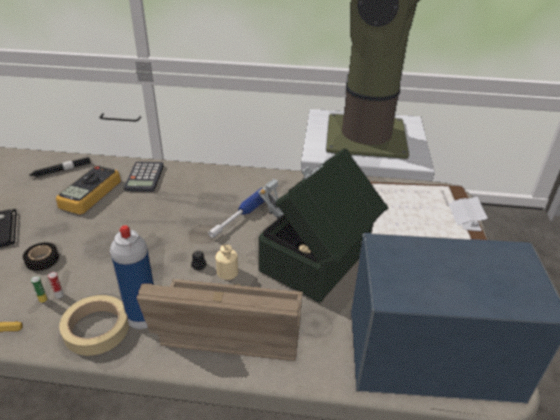

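View pics/top0.png

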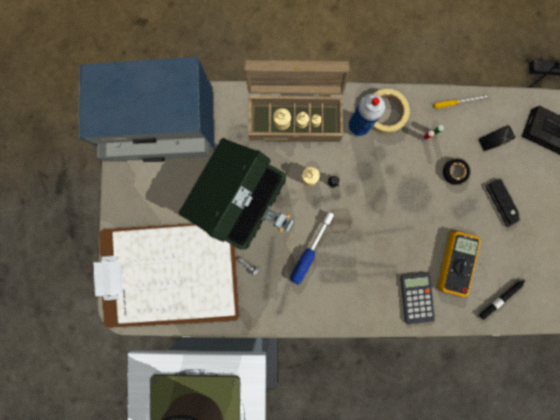

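Side view: the case is at about (320,230) with its lid wide open, and the latch is partly hidden on the front's left side. Top view: the case centre is near (235,195), the latch near (280,220), the driver at (313,248), the bolt at (247,265), the weight at (311,176) and the gland at (333,182). I'll zoom in for corner pixels.

Run:
```python
import cv2,numpy as np
t=cv2.imread("pics/top0.png")[130:280,170:350]; s=cv2.imread("pics/side0.png")[140:300,190:400]
a=cv2.resize(t,None,fx=4,fy=4,interpolation=cv2.INTER_CUBIC);a=cv2.convertScaleAbs(a,alpha=1.6,beta=15)
b=cv2.resize(s,None,fx=3.7,fy=3.7,interpolation=cv2.INTER_CUBIC);b=cv2.convertScaleAbs(b,alpha=1.6,beta=15)
cv2.imwrite("pics/t1.png",a);cv2.imwrite("pics/s1.png",b);print(a.shape,b.shape)
```

```text
(600, 720, 3) (592, 777, 3)
```

View pics/t1.png

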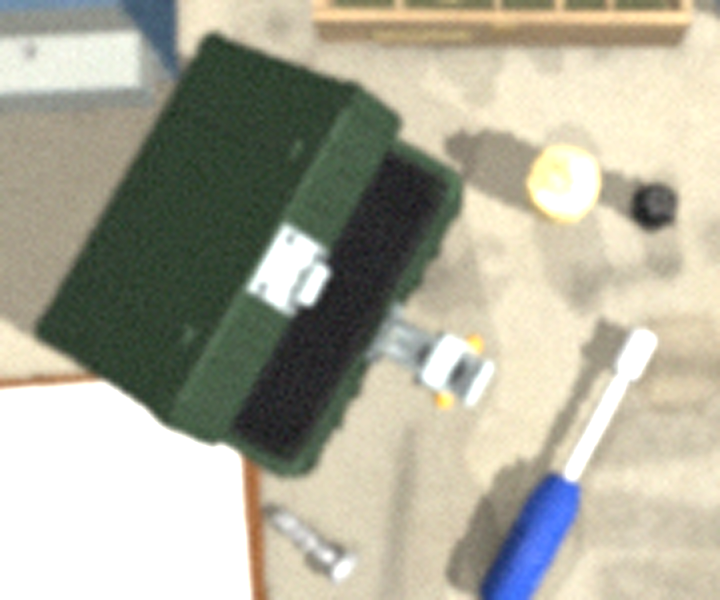

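View pics/s1.png

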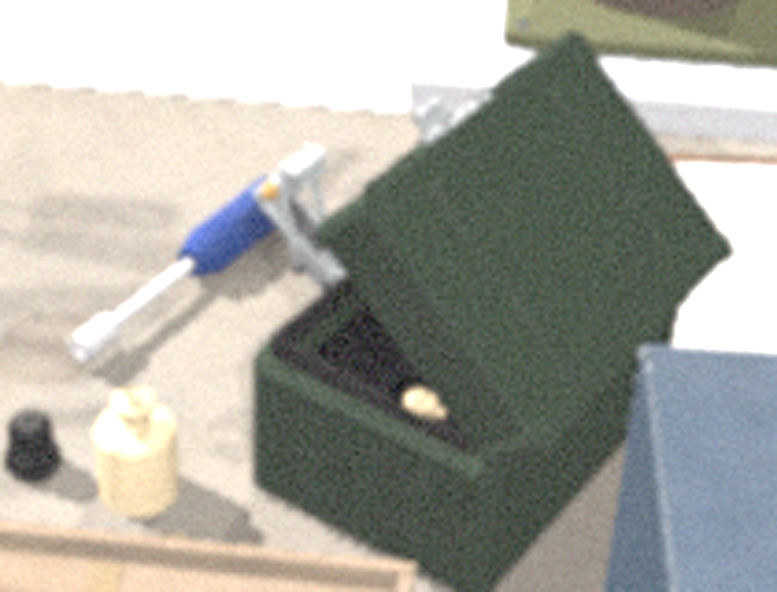

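The crops show the case body's front top corners at about (285,175) and (245,247) in the top picture. The studs are at top (288.8,215.8) and (281,230), and the far one is at side (263,190.5). The lid is about 1 rad open, and the latch stands outward.

```bash
cat > h.py <<'E'
from plant import r
import numpy as np, cv2
from scipy.spatial.transform import Rotation as R
def ray(d,px):
    K=np.array([[d["fx"],0,d["cx"]],[0,d["fy"],d["cy"]],[0,0,1]])
    u=cv2.undistortPoints(np.array([[px]],float),K,np.array(d["dist_coeffs"]))[0,0]
    T=np.array(d["cam_to_world"]);v=T[:3,:3]@[u[0],u[1],1];return T[:3,3],v/np.linalg.norm(v)
def onz(d,px,z):
    o,v=ray(d,px);return o+v*(z-o[2])/v[2]
def tri(d1,p1,d2,p2):
    a,u=ray(d1,p1);b,v=ray(d2,p2)
    s=np.linalg.lstsq(np.c_[u,-v],b-a,rcond=None)[0];P,Q=a+s[0]*u,b+s[1]*v
    return (P+Q)/2,np.linalg.norm(P-Q)
def onplane(d,px,p0,n):
    o,v=ray(d,px);return o+v*((np.array(p0)-o)@n)/(v@n)
def proj(d,P):
    T=np.linalg.inv(np.array(d["cam_to_world"]));K=np.array([[d["fx"],0,d["cx"]],[0,d["fy"],d["cy"]],[0,0,1]])
    return cv2.projectPoints(np.atleast_2d(P).astype(float),cv2.Rodrigues(T[:3,:3])[0],T[:3,3],K,np.array(d["dist_coeffs"]))[0][:,0]
E
python3 - <<'E'
from h import *
t=r.snapshot("top");s=r.snapshot("side");np.set_printoptions(precision=4,suppress=True)
tc=lambda x,y:(170+x/4-.4,130+y/4-.4); sc=lambda x,y:(190+x/3.7-.4,140+y/3.7-.4)
A=onz(t,tc(462,180),.085);B=onz(t,tc(303,472),.085)
print("front",A,B,np.linalg.norm(A-B))
print("side front-far corner",tri(t,tc(462,180),s,sc(262,360)))
print("side bottom front far",onz(s,sc(258,487),0),"bottom far back",onz(s,sc(485,592),0))
F=tri(t,tc(476,342),s,sc(270,187));print("far stud",F)
print("near stud at that z",onz(t,tc(444,401),F[0][2]))
print("lid tops: far front corner top edge",tri(t,tc(358,88),s,sc(335,238)))
for n,p in dict(ftf=(358,88),ntf=(172,425),fb=(210,38),nb=(40,328)).items(): print(n,ray(t,tc(*p)))
E
```

```text
front [ 0.5504 -0.203   0.085 ] [ 0.3962 -0.1211  0.085 ] 0.17461180677562568
side front-far corner (array([ 0.5503, -0.2014,  0.0842]), np.float64(0.003204192010811867))
side bottom front far [ 0.5464 -0.2024  0.    ] bottom far back [ 0.6002 -0.0886  0.    ]
far stud (array([ 0.4628, -0.2097,  0.1205]), np.float64(0.001693965585451913))
near stud at that z [ 0.4332 -0.1947  0.1205]
lid tops: far front corner top edge (array([ 0.5797, -0.1591,  0.1794]), np.float64(0.011392839671694379))
ftf (array([ 0.4193, -0.2004,  0.9265]), array([ 0.2086,  0.0613, -0.9761]))
ntf (array([ 0.4193, -0.2004,  0.9265]), array([ 0.001 ,  0.1735, -0.9848]))
fb (array([ 0.4193, -0.2004,  0.9265]), array([ 0.2355,  0.1506, -0.9601]))
nb (array([ 0.4193, -0.2004,  0.9265]), array([ 0.0587,  0.2514, -0.9661]))
```

```bash
cat >> h.py <<'E'
np.set_printoptions(precision=4,suppress=True)
X=np.array([.469,.883,0]);X/=np.linalg.norm(X);Y=np.cross([0,0,1],X);Z=np.array([0,0,1.])
F0=np.array([.4733,-.162,0])   # middle of front face, on table
def W(o,y,z): return F0-X*o/1e3+Y*y/1e3+Z*z/1e3   # outward,y,z in mm -> world
def C(P): d=np.array(P)-F0;return 1e3*np.array([-d@X,d@Y,d[2]])
def st():
    s=r.get_state();M=R.from_quat(s["eef_rot"]).as_matrix()
    print("t",round(s["clock"],2),"tcp case(o,y,z)",C(s["tool_pos"]).round(1),"tip",C(s["tool_pos"]+M[:,2]*.017).round(1),"zaxis c",(np.array([-M[:,2]@X,M[:,2]@Y,M[2,2]])).round(3),"F c",(np.array([-s["contact_force"]@X,s["contact_force"]@Y,s["contact_force"][2]])).round(1),"op",round(float(s["opening"]),3),"q",np.round(s["q"],2));return s,M
def togo(tgt,tilt=0):
    """rows' axes: turn first (rotvec deg, now-axes), then shift (cm) in the NEW axes; tilt deg: tool z leans inward"""
    s,M=st();c,sn=np.cos(np.radians(tilt)),np.sin(np.radians(tilt))
    z=sn*X-c*Z
    best=min((np.column_stack([np.cross(sg*Y,z),sg*Y,z]) for sg in(1,-1)),key=lambda N:R.from_matrix(M.T@N).magnitude())
    print("turn deg",R.from_matrix(M.T@best).as_rotvec(degrees=True).round(2));d=np.array(tgt)-s["tool_pos"]
    print("shift cm now-axes",(M.T@d*100).round(2),"new-axes",(best.T@d*100).round(2));print("new axes in case (o,y,z) cols\n",np.array([-X,Y,Z])@best)
E
python3 - <<'E'
from h import *
t=r.snapshot("top");s=r.snapshot("side")
tc=lambda x,y:(170+x/4-.4,130+y/4-.4); sc=lambda x,y:(190+x/3.7-.4,140+y/3.7-.4)
for n,p,y in(("edge far top-front",(358,88),-88),("edge far bottom-front",(400,125),-88),("near topfront",(172,425),88)): print(n,C(onplane(t,tc(*p),W(0,y,0),Y)))
for a in(.8,.9,1,1.1,1.2): print(a,-62-65+127*np.cos(a)-36*np.sin(a)+0, 85+127*np.sin(a)+36*np.cos(a))
print("keeper ledge mid ray y0",C(onplane(t,tc(315,285),W(0,0,0),Y)))
print([x for x in dir(r) if x[0]!='_'])
togo(W(-60,0,320))
E
```

```text
edge far top-front [-55.8165 -88.     187.918 ]
edge far bottom-front [-35.1144 -88.     148.1315]
near topfront [-52.1251  88.     213.0024]
0.8 -64.34306718529282 201.18566508073735
0.9 -76.25530277621502 206.8604763804343
1 -88.67456260783052 211.3176980818559
1.1 -101.47675754116335 214.51279509912308
1.2 -114.5339722762826 216.41384307899799
keeper ledge mid ray y0 [-36.1498  -0.     129.2654]
['Unreachable', 'finish_job', 'get_state', 'snapshot', 'tip_reach']
t 0.3 tcp case(o,y,z) [-533.7  616.6  255.5] tip [-533.7  616.6  238.5] zaxis c [ 0. -0. -1.] F c [ 0.5 -0.  -0.2] op 1.0 q [-1.25  0.69 -0.19  1.57  0.16  0.9  -0.22]
turn deg [ -0.03  -0.02 -78.68]
shift cm now-axes [-51.16 -58.56  -6.42] new-axes [ 47.37 -61.66  -6.45]
new axes in case (o,y,z) cols
 [[ 1.  0.  0.]
 [ 0.  1.  0.]
 [ 0.  0. -1.]]
```

Request:
step_arm(steps=[[0,0,-1.2,0,0,-9.8,1],[0,0,-1.2,0,0,-9.8,1],[0,0,-1.2,0,0,-9.8,1],[0,0,-1.2,0,0,-9.8,1],[0,0,-1.2,0,0,-9.8,1],[0,0,-1.2,0,0,-9.8,1],[0,0,-1.2,0,0,-9.9,1],[0,0,-1.2,0,0,-10,1]], force=20)

```text
clock: 1.3
tool_pos: [0.1793, 0.5986, 0.352]
eef_rot: [-0.518, 0.856, -0.0, 0.0]
contact_force: [0.5, 0.4, 0.2]
opening: 0.115
finger_force: 0.0
```

Request:
step_arm(steps=[[0,-5,0,0,0,0,1],[0,-5,0,0,0,0,1],[0,-5,0,0,0,0,1],[0,-5,0,0,0,0,1],[0,-5,0,0,0,0,1],[0,-5,0,0,0,0,1]])

```text
clock: 2.05
tool_pos: [0.4456, 0.4571, 0.3517]
eef_rot: [-0.515, 0.857, -0.0, 0.0]
contact_force: [-0.4, -0.3, -1.3]
opening: 0.002
finger_force: 0.0
```

Request:
step_arm(steps=[[4.7,-3.2,0,0,0,0,1],[4.7,-3.2,0,0,0,0,1],[4.7,-3.2,0,0,0,0,1],[4.7,-3.2,0,0,0,0,1],[4.7,-3.2,0,0,0,0,1],[4.7,-3.2,0,0,0,0,1],[4.7,-3.2,0,0,0,0,1],[4.7,-3.2,0,0,0,0,1]])

```text
clock: 3.05
tool_pos: [0.494, 0.004, 0.3519]
eef_rot: [-0.515, 0.857, -0.0, 0.0]
contact_force: [0.2, 0.6, -0.4]
opening: 0.003
finger_force: 0.0
```

Run:
```python
from h import *
togo(W(-80,0,250))
```

```text
t 3.05 tcp case(o,y,z) [-156.3   59.6  351.9] tip [-156.3   59.6  334.9] zaxis c [-0.    -0.001 -1.   ] F c [-0.6  0.1 -0.4] op 0.003 q [ 0.34  0.45 -0.67  1.8   0.33  1.    2.2 ]
turn deg [-0.03  0.01  0.  ]
shift cm now-axes [ 7.64 -5.95 10.19] new-axes [ 7.63 -5.96 10.19]
new axes in case (o,y,z) cols
 [[ 1.  0.  0.]
 [ 0.  1.  0.]
 [ 0.  0. -1.]]
```

Request:
step_arm(steps=[[3.75,-3,0,0,0,0,1],[3.75,-3,2,0,0,0,1],[0,0,5,0,0,0,1],[0,0,5,0,0,0,1],[0,0,0,0,0,0,1]])

```text
clock: 3.68
tool_pos: [0.5094, -0.0887, 0.2292]
eef_rot: [-0.515, 0.857, 0.002, -0.003]
contact_force: [0.8, 0.5, 0.7]
opening: 0.003
finger_force: 0.0
```

Run:
```python
from h import *
st();s=r.snapshot("side")["pixels"][100:310,180:460,::-1];t=r.snapshot("top")["pixels"][120:260,170:330,::-1]
a=cv2.resize(s,(560,420));b=cv2.resize(t,(480,420))
cv2.imwrite("pics/c2.png",cv2.convertScaleAbs(np.hstack([cv2.resize(s,(400,300)),cv2.resize(t,(343,300))]),alpha=1.5,beta=10))
```

```text
t 3.67 tcp case(o,y,z) [-81.7   2.5 229.2] tip [-81.6   2.6 212.2] zaxis c [ 0.003  0.007 -1.   ] F c [-0.8 -0.5  0.7] op 0.003 q [ 0.43  0.64 -0.56  1.9   0.48  0.75  2.25]
```

View pics/c2.png

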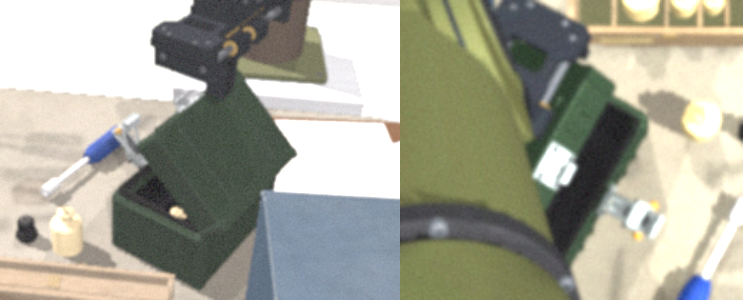

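The picture shows the closed fingertips behind and above the lid's upper edge (side crop ~(220,85)), clear of the latch. Next I push along the lid's arc.

Request:
step_arm(steps=[[0,-0.2,1,0,0,0,1],[0,0,1,0,0,0,1],[0,0,0.5,0,0,0,1],[0,0,0,0,0,0,1]])

```text
clock: 4.28
tool_pos: [0.5134, -0.0893, 0.2064]
eef_rot: [-0.515, 0.857, 0.0, -0.0]
contact_force: [-1.0, 0.0, 0.5]
opening: 0.003
finger_force: 0.0
```

Request:
step_arm(steps=[[0.4,0,0.5,0,0,0,1],[0.4,0,0.4,0,0,0,1],[0.4,0,0.3,0,0,0,1],[0.4,0,0.3,0,0,0,1],[0.4,0,0.3,0,0,0,1]])

```text
clock: 4.9
tool_pos: [0.5042, -0.1074, 0.1886]
eef_rot: [-0.515, 0.857, -0.0, 0.0]
contact_force: [0.3, 0.3, 4.6]
opening: 0.003
finger_force: 1.6
```

Run:
```python
from h import *
st()
```

```text
t 4.9 tcp case(o,y,z) [-62.7  -1.6 188.6] tip [-62.7  -1.6 171.6] zaxis c [-0. -0. -1.] F c [-0.4 -0.1  4.6] op 0.003 q [ 0.44  0.69 -0.52  1.95  0.55  0.64  2.22]
```

Request:
step_arm(steps=[[0.4,0,0.4,0,0,0,1],[0.4,0,0.4,0,0,0,1],[0.4,0,0.5,0,0,0,1],[0.4,0,0.5,0,0,0,1],[0.3,0,0.5,0,0,0,1]])

```text
clock: 5.52
tool_pos: [0.4949, -0.1242, 0.1652]
eef_rot: [-0.515, 0.857, 0.0, -0.0]
contact_force: [-0.9, -1.2, 3.7]
opening: 0.004
finger_force: 1.5
```

Request:
step_arm(steps=[[0.3,0,0.4,0,0,0,1],[0.3,0,0.4,0,0,0,1],[0.2,0,0.4,0,0,0,1],[0,0,0.2,0,0,0,1]])

```text
clock: 6.02
tool_pos: [0.491, -0.1312, 0.1513]
eef_rot: [-0.515, 0.857, 0.0, -0.001]
contact_force: [-1.5, -0.0, 2.3]
opening: 0.003
finger_force: 1.2
```

Run:
```python
from h import *
st()
```

```text
t 6.03 tcp case(o,y,z) [-35.5  -1.2 151.3] tip [-35.5  -1.2 134.3] zaxis c [ 0.001  0.001 -1.   ] F c [0.7 1.3 2.3] op 0.003 q [ 0.45  0.74 -0.46  2.    0.62  0.54  2.21]
```

Request:
step_arm(steps=[[0,0,0.25,0,0,0,1],[0,0,0.2,0,0,0,1],[0,0,0,0,0,0,1]])

```text
clock: 6.4
tool_pos: [0.4918, -0.1306, 0.1471]
eef_rot: [-0.515, 0.857, 0.0, 0.0]
contact_force: [-0.8, -0.5, -0.1]
opening: 0.008
finger_force: 0.0
```

Request:
step_arm(steps=[[0,0,0.15,0,0,0,1],[0,0,0.1,0,0,0,1],[0,0,0,0,0,0,1]])

```text
clock: 6.78
tool_pos: [0.4916, -0.131, 0.1447]
eef_rot: [-0.515, 0.857, -0.0, 0.0]
contact_force: [-0.2, -1.3, 2.0]
opening: 0.008
finger_force: 0.7
```

Request:
step_arm(steps=[[0,0,0.1,0,0,0,1],[0,0,0.05,0,0,0,1],[0,0,0,0,0,0,1]])

```text
clock: 7.15
tool_pos: [0.4916, -0.131, 0.1441]
eef_rot: [-0.515, 0.857, -0.001, -0.0]
contact_force: [-2.2, -1.4, 12.2]
opening: 0.006
finger_force: 5.6
```

Request:
step_arm(steps=[[0,0,0.1,0,0,0,1],[0,0,0.05,0,0,0,1],[0,0,0,0,0,0,1]])

```text
clock: 7.52
tool_pos: [0.4915, -0.1312, 0.1435]
eef_rot: [-0.515, 0.857, -0.001, -0.0]
contact_force: [-4.3, -1.2, 21.4]
opening: 0.01
finger_force: 10.5
```

Request:
step_arm(steps=[[0,0,-2,0,0,0,1],[0,0,-5,0,0,0,1],[0,0,-5,0,0,0,1],[0,0,0,0,0,10,-1]])

```text
clock: 8.02
tool_pos: [0.4941, -0.1302, 0.265]
eef_rot: [-0.437, 0.9, -0.002, 0.004]
contact_force: [-0.3, 0.6, -0.9]
opening: 0.095
finger_force: 0.0
```

Run:
```python
from h import *
st()
```

```text
t 8.03 tcp case(o,y,z) [-37.9  -3.4 265. ] tip [-37.9  -3.5 248. ] zaxis c [-0.004 -0.007 -1.   ] F c [-0.4  0.5 -0.9] op 0.095 q [ 0.52  0.57 -0.56  1.89  0.41  0.79  2.21]
```

Request:
step_arm(steps=[[0,0,0,0,0,10,-1],[0,0,0,0,0,10,-1],[0,0,0,0,0,10,-1],[0,0,0,0,0,10,-1],[0,0,0,0,0,10,-1],[0,0,0,0,0,10,-1],[0,0,0,0,0,10,-1],[0,0,0,0,0,10,-1]])

```text
clock: 9.02
tool_pos: [0.4917, -0.1302, 0.2614]
eef_rot: [0.244, 0.97, 0.0, 0.0]
contact_force: [1.0, 0.1, 0.5]
opening: 0.991
finger_force: 0.0
```

Run:
```python
from h import *
st()
```

```text
t 9.03 tcp case(o,y,z) [-36.8  -1.4 261.4] tip [-36.8  -1.4 244.4] zaxis c [-0.001  0.    -1.   ] F c [-0.6 -0.8  0.5] op 0.991 q [ 0.26  0.53 -0.15  1.91  0.11  0.71  1.13]
```

Request:
step_arm(steps=[[0,0,0,0,0,10,-1],[0,0,0,0,0,10,-1],[0,0,0,0,0,10,-1],[0,0,0,0,0,10,-1],[0,0,0,0,0,10,-1],[0,0,0,0,0,10,-1],[0,0,0,0,0,10,-1],[0,0,0,0,0,10,-1]])

```text
clock: 10.02
tool_pos: [0.4918, -0.1301, 0.2614]
eef_rot: [0.81, 0.586, 0.0, -0.0]
contact_force: [-0.3, -0.1, -0.7]
opening: 0.999
finger_force: 0.0
```

Request:
step_arm(steps=[[0,0,0,0,0,10,-1],[0,0,0,0,0,0,-1]])

```text
clock: 10.28
tool_pos: [0.4917, -0.1302, 0.2613]
eef_rot: [0.856, 0.517, -0.0, -0.0]
contact_force: [-0.1, -0.3, 0.2]
opening: 1.0
finger_force: 0.0
```

Run:
```python
from h import *
togo(W(47,3,165))
d={n:r.snapshot(n) for n in("side","top")}
for n,(x0,x1,y0,y1) in dict(side=(200,340,140,260),top=(230,320,160,260)).items():
    im=d[n]["pixels"][y0:y1,x0:x1,::-1]
    cv2.imwrite(f"pics/{n}3raw.png",d[n]["pixels"][:,:,::-1])
    h=cv2.cvtColor(np.ascontiguousarray(im),cv2.COLOR_BGR2HSV);m=cv2.inRange(h,(12,110,110),(28,255,255))
    k,l,stt,c=cv2.connectedComponentsWithStats(m)
    print(n,[(stt[i,4],(c[i]+[x0,y0]).round(1)) for i in range(1,k) if stt[i,4]>2])
    b=cv2.convertScaleAbs(cv2.resize(np.ascontiguousarray(im),None,fx=400/(x1-x0),fy=400/(x1-x0),interpolation=cv2.INTER_CUBIC),alpha=1.5)
    b=b[:440];b=cv2.copyMakeBorder(b,0,445-b.shape[0],0,0,cv2.BORDER_CONSTANT);d[n+"b"]=b
cv2.imwrite("pics/c3.png",np.hstack([d["sideb"],d["topb"]]))
```

```text
t 10.28 tcp case(o,y,z) [-36.7  -1.3 261.3] tip [-36.7  -1.3 244.3] zaxis c [ 0.  0. -1.] F c [ 0.3 -0.   0.2] op 1.0 q [-0.04  0.55  0.33  1.92 -0.26  0.71 -0.04]
turn deg [-0.02  0.01  0.18]
shift cm now-axes [-8.37 -0.45  9.63] new-axes [-8.37 -0.43  9.63]
new axes in case (o,y,z) cols
 [[-1. -0.  0.]
 [-0. -1.  0.]
 [ 0.  0. -1.]]
side [(np.int32(5), array([262.4, 191.2]))]
top [(np.int32(10), array([288.4, 215.2])), (np.int32(10), array([280.5, 229.8])), (np.int32(4), array([234. , 250.5])), (np.int32(8), array([232.1, 256.4]))]
```

View pics/c3.png

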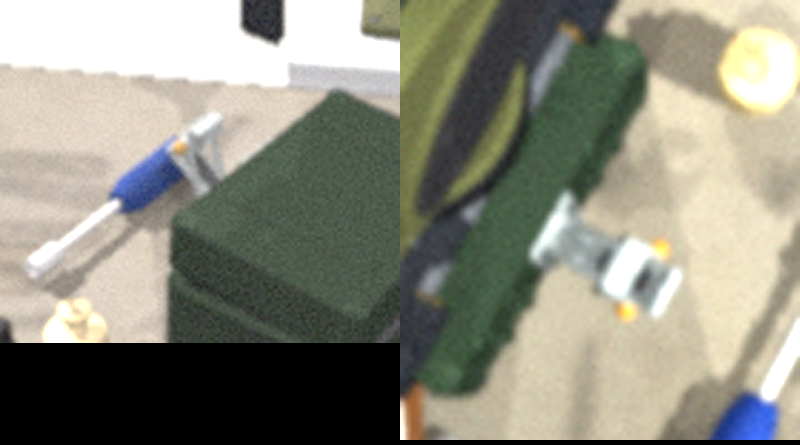

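Side (left crop): the lid is shut and the studs are at about (180,147). Top (right crop): the keeper plate is near (555,230), the claw top near (630,270), the handle end near (665,290), and the studs at (660,248) and (626,310).

Run:
```python
from h import *
t=r.snapshot("top");s=r.snapshot("side")
f,e=tri(t,(288.4,215.2),s,(262.4,191.2));print("far stud",C(f),e)
n=onz(t,(280.5,229.8),f[2]);print("near",C(n),"mid",C((f+n)/2))
tc=lambda x,y:(230+(x-400)/4.444-.4,160+y/4.444-.4)
for nm,p,z in(("far corner",(643,65),125),("near corner",(482,385),125),("keeper l",(534,250),112),("keeper top r",(572,195),112)): print(nm,C(onz(t,tc(*p),z/1e3)))
S=C((f+n)/2)
def ik(S):  # S rel pivot (o,z): returns lever, claw tilt
    out=[]
    d=np.hypot(*S);L=np.hypot(15,42)
    c=(256+d*d-L*L)/(32*d);b=np.arctan2(S[1],S[0])
    for sg in(-1,1):
        g=b+sg*np.arccos(np.clip(c,-1,1));P=16*np.array([np.cos(g),np.sin(g)])
        th=g-np.arctan2(-15.5,-3.9);v=np.array(S)-P;ph=np.arctan2(v[0],v[1])-np.arctan2(15,42)
        N=P+48*np.array([np.sin(ph),np.cos(ph)]);out.append(((th+.01)%(2*np.pi),np.degrees(ph),P,N))
    return c,out
print(ik((S[0]-15,S[2]-70)))
```

```text
far stud [ 47.0098 -13.0368 118.1617] 0.001008547972923455
near [ 47.4069  20.0905 118.1617] mid [ 47.2083   3.5269 118.1617]
far corner [  1.0486 -81.6435 125.    ]
near corner [  6.2692  79.6091 125.    ]
keeper l [ -3.1775  15.1584 112.    ]
keeper top r [  0.056  -15.2285 112.    ]
(np.float64(0.8758804975385225), [(np.float64(2.305103806147408), np.float64(4.1501945115575145), array([14.2081,  7.3574]), array([17.6819, 55.2315])), (np.float64(3.312181330600267), np.float64(24.08771614726743), array([ 1.3728, 15.941 ]), array([20.9633, 59.7612]))])
```

Request:
step_arm(steps=[[-4.2,-0.15,0,0,0,0,-1],[-4.2,-0.15,1,0,0,0,-1],[0,0,4.5,0,0,0,-1],[0,0,4.5,0,0,0,-1],[0,0,3,0,0,0,-0.5],[0,0,1.5,0,0,0,-0.1],[0,0,0,0,0,0,0],[0,0,0,0,0,0,0]], force=10)

```text
clock: 11.48
tool_pos: [0.4502, -0.204, 0.1176]
eef_rot: [0.857, 0.515, 0.001, 0.001]
contact_force: [0.5, 0.0, 0.3]
opening: 0.568
finger_force: 0.0
```

Run:
```python
from h import *
st()
```

```text
t 11.47 tcp case(o,y,z) [ 47.9   0.7 117.6] tip [ 47.9   0.7 100.6] zaxis c [-0.    -0.002 -1.   ] F c [-0.3 -0.4  0.3] op 0.568 q [ 0.24  0.77  0.16  2.08 -0.36  0.31  0.21]
```

Request:
step_arm(steps=[[0,-0.15,0,0,0,0,0.05],[0,0,0,0,0,0,0.08],[0,0,0,0,0,0,0.1],[0,0,0,0,0,0,0.12]], force=6)

```text
clock: 11.98
tool_pos: [0.4482, -0.203, 0.1169]
eef_rot: [0.857, 0.515, 0.0, 0.0]
contact_force: [-0.9, -1.2, 1.4]
opening: 0.437
finger_force: 3.8
```

Run:
```python
from h import *
st()
d={n:r.snapshot(n) for n in("side","top")}
a=cv2.resize(np.ascontiguousarray(d["side"]["pixels"][140:260,200:340,::-1]),(400,343),interpolation=cv2.INTER_CUBIC)
b=cv2.resize(np.ascontiguousarray(d["top"]["pixels"][175:260,235:335,::-1]),(400,343),interpolation=cv2.INTER_CUBIC)
cv2.imwrite("pics/c4.png",cv2.convertScaleAbs(np.hstack([a,b]),alpha=1.6))
```

```text
t 11.97 tcp case(o,y,z) [ 48.    2.9 116.9] tip [48.   2.9 99.9] zaxis c [ 0. -0. -1.] F c [1.5 0.3 1.4] op 0.437 q [ 0.24  0.77  0.16  2.09 -0.36  0.31  0.21]
```

View pics/c4.png

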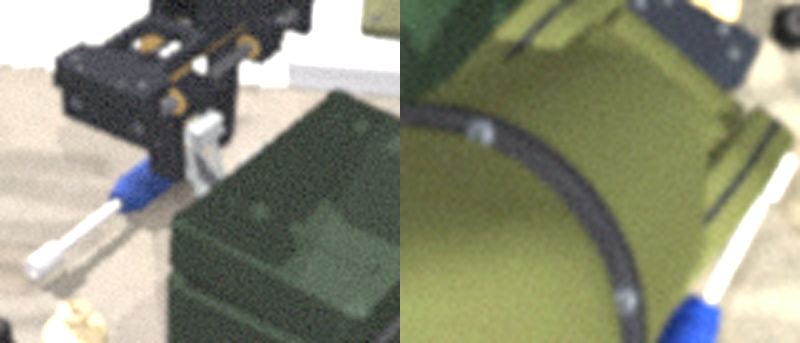

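The side crop shows the fingers straddling the claw near (185,150), and the opening is 38 mm, so the studs are pinched. I'll estimate the keeper's nominal height from the first picture.

```bash
cat >> h.py <<'E'
L_=np.hypot(15,42)
def fk_nose(N):  # nose (o from face, z table) -> lever, claw tilt(deg outward), stud (o,z)
    v=np.array(N)-[15,70];d=np.hypot(*v);c=(256+d*d-48**2)/(32*d)
    g=np.arctan2(v[1],v[0])-np.arccos(np.clip(c,-1,1));P=16*np.array([np.cos(g),np.sin(g)])
    th=(g-np.arctan2(-15.5,-3.9))%(2*np.pi);u=(v-P)/np.linalg.norm(v-P);n=np.array([u[1],-u[0]])
    return round(th,2),round(np.degrees(np.arctan2(u[0],u[1])),1),(P+42*u+15*n+[15,70]).round(1),(P+56*u+[15,70]).round(1)
E
python3 - <<'E'
from h import *
t=r.snapshot("top")
tc=lambda x,y:(170+x/4-.4,130+y/4-.4)
for a in(.65,.7,.75,.8):
    u=np.array([-X*np.cos(a)+Z*np.sin(a)][0]);v=X*np.sin(a)+Z*np.cos(a);H=W(-127,0,85)
    o=[]
    for p,U in(((315,285),140),((288,268),129.5),((298,228),129.5),((265,298),129.5),((320,288),140)):
        q=onplane(t,tc(*p),H+u*U/1e3,u)-H;o.append(((q@v)*1e3,(q@Y)*1e3))
    print(a,np.round(o,1).tolist())
for N in((32,125),(25,125),(18,122),(12,120),(8,118),(7,114),(7,110),(7,107),(7,104),(7,101),(7,98)): print(N,fk_nose(N))
st()
E
```

```text
0.65 [[22.5, 2.2], [32.7, 1.3], [39.4, -16.8], [36.4, 18.5], [18.6, 2.2]]
0.7 [[14.6, 2.1], [24.8, 1.2], [31.3, -17.0], [28.4, 18.5], [10.9, 2.1]]
0.75 [[7.1, 2.1], [17.5, 1.1], [23.7, -17.1], [20.8, 18.4], [3.6, 2.1]]
0.8 [[-0.0, 2.1], [10.4, 1.1], [16.4, -17.2], [13.7, 18.4], [-3.4, 2.1]]
(32, 125) (np.float64(2.28), np.float64(3.2), array([ 46.6, 118.2]), array([ 32.4, 133. ]))
(25, 125) (np.float64(2.28), np.float64(-5.1), array([ 40.5, 120.4]), array([ 24.3, 133. ]))
(18, 122) (np.float64(2.17), np.float64(-14.5), array([ 34. , 119.9]), array([ 16. , 129.7]))
(12, 120) (np.float64(2.17), np.float64(-22.1), array([ 28.2, 120.1]), array([  9. , 127.4]))
(8, 118) (np.float64(2.16), np.float64(-27.4), array([ 24.1, 119.6]), array([  4.3, 125.1]))
(7, 114) (np.float64(1.96), np.float64(-29.8), array([ 23. , 116.2]), array([  3. , 120.9]))
(7, 110) (np.float64(1.72), np.float64(-29.9), array([ 23. , 112.3]), array([  3. , 116.9]))
(7, 107) (np.float64(1.5), np.float64(-28.9), array([ 23., 109.]), array([  3.1, 114. ]))
(7, 104) (np.float64(1.21), np.float64(-26.2), array([ 23.1, 105.2]), array([  3.5, 111.2]))
(7, 101) (np.float64(0.55), np.float64(-15.5), array([23.1, 99.2]), array([  4.9, 108.7]))
(7, 98) (np.float64(0.52), np.float64(-15.9), array([22.3, 99.1]), array([  4. , 108.5]))
t 12.12 tcp case(o,y,z) [ 48.1   2.9 116.8] tip [48.1  2.9 99.8] zaxis c [ 0. -0. -1.] F c [ 0.4 -0.   1.8] op 0.436 q [ 0.24  0.77  0.16  2.09 -0.36  0.31  0.21]
```

Request:
step_arm(steps=[[0,0,0,0,0,0,0.3],[0,0,0,0,0,0,0.3],[0.3,0,-0.15,0,0,0,0.3],[0.3,0,-0.1,0,0,0,0.3],[0.3,0,-0.05,0,0,0,0.3],[0.3,0,0,0,0,0,0.3],[0,0,0,0,0,0,0.3]], force=15)

```text
clock: 13.0
tool_pos: [0.4542, -0.192, 0.1197]
eef_rot: [0.857, 0.516, 0.0, 0.0]
contact_force: [0.6, -0.3, -1.1]
opening: 0.422
finger_force: 15.1
```

Run:
```python
from h import *
st()
```

```text
t 13.0 tcp case(o,y,z) [ 35.5   2.8 119.7] tip [ 35.5   2.8 102.7] zaxis c [-0. -0. -1.] F c [-0.1 -0.7 -1.1] op 0.422 q [ 0.21  0.77  0.16  2.08 -0.37  0.32  0.19]
```

Request:
step_arm(steps=[[0.3,0,0,0,0,0,0.3],[0.3,0,0,0,0,0,0.3],[0.2,0,0,0,0,0,0.3],[0,0,0,0,0,0,0.3]])

```text
clock: 13.5
tool_pos: [0.4581, -0.185, 0.1197]
eef_rot: [0.857, 0.516, 0.0, 0.0]
contact_force: [2.0, -1.0, -2.1]
opening: 0.427
finger_force: 15.0
```

Request:
step_arm(steps=[[0.15,0,0,0,0,0,0.3],[0.1,0,0,0,0,0,0.3],[0,0,0,0,0,0,0.3]])

```text
clock: 13.88
tool_pos: [0.4591, -0.1831, 0.1197]
eef_rot: [0.857, 0.515, 0.0, 0.0]
contact_force: [1.8, -1.0, -1.7]
opening: 0.425
finger_force: 15.3
```

Run:
```python
from h import *
st()
```

```text
t 13.88 tcp case(o,y,z) [ 25.3   2.7 119.7] tip [ 25.3   2.7 102.7] zaxis c [-0.    -0.001 -1.   ] F c [ 0.1 -2.  -1.7] op 0.425 q [ 0.18  0.77  0.17  2.08 -0.37  0.32  0.17]
```

Request:
step_arm(steps=[[0.1,0,0,0,0,0,0.3],[0.1,0,0,0,0,0,0.3],[0,0,0,0,0,0,0.3]])

```text
clock: 14.25
tool_pos: [0.46, -0.1813, 0.1197]
eef_rot: [0.857, 0.515, 0.0, 0.0]
contact_force: [2.3, -2.2, -1.6]
opening: 0.425
finger_force: 15.3
```

Run:
```python
from h import *
st()
```

```text
t 14.25 tcp case(o,y,z) [ 23.3   2.7 119.7] tip [ 23.3   2.7 102.7] zaxis c [-0.    -0.001 -1.   ] F c [ 0.9 -3.  -1.6] op 0.425 q [ 0.18  0.77  0.17  2.08 -0.37  0.32  0.17]
```

Request:
step_arm(steps=[[0.1,0.05,0,0,0,0,0.3],[0.1,0,0,0,0,0,0.3],[0,0,0,0,0,0,0.3]])

```text
clock: 14.62
tool_pos: [0.461, -0.1796, 0.1196]
eef_rot: [0.857, 0.515, -0.0, -0.0]
contact_force: [1.6, -2.1, -1.4]
opening: 0.421
finger_force: 15.3
```

Run:
```python
from h import *
st()
```

```text
t 14.62 tcp case(o,y,z) [ 21.3   2.6 119.6] tip [ 21.3   2.6 102.6] zaxis c [-0.  0. -1.] F c [ 1.2 -2.4 -1.4] op 0.421 q [ 0.18  0.77  0.17  2.08 -0.38  0.32  0.17]
```

Request:
step_arm(steps=[[0.1,0,0,0,0,0,0.3],[0,0,0,0,0,0,0.3]])

```text
clock: 14.88
tool_pos: [0.4612, -0.1792, 0.1197]
eef_rot: [0.857, 0.515, -0.0, 0.0]
contact_force: [1.2, -3.2, -2.4]
opening: 0.423
finger_force: 15.3
```

Request:
step_arm(steps=[[0.1,0,0,0,0,0,0.3],[0,0,0,0,0,0,0.3]])

```text
clock: 15.12
tool_pos: [0.4613, -0.179, 0.1197]
eef_rot: [0.857, 0.515, -0.001, 0.0]
contact_force: [0.5, -4.3, -1.3]
opening: 0.427
finger_force: 15.3
```

Run:
```python
from h import *
st()
d={n:r.snapshot(n) for n in("side","top")}
a=cv2.resize(np.ascontiguousarray(d["side"]["pixels"][150:230,230:330,::-1]),(750,600),interpolation=cv2.INTER_CUBIC)
cv2.imwrite("pics/c5.png",cv2.convertScaleAbs(a,alpha=1.8,beta=10))
```

```text
t 15.12 tcp case(o,y,z) [ 20.7   2.6 119.7] tip [ 20.7   2.6 102.7] zaxis c [ 0.001  0.    -1.   ] F c [ 3.6 -2.4 -1.3] op 0.427 q [ 0.17  0.77  0.17  2.08 -0.38  0.33  0.16]
```

View pics/c5.png

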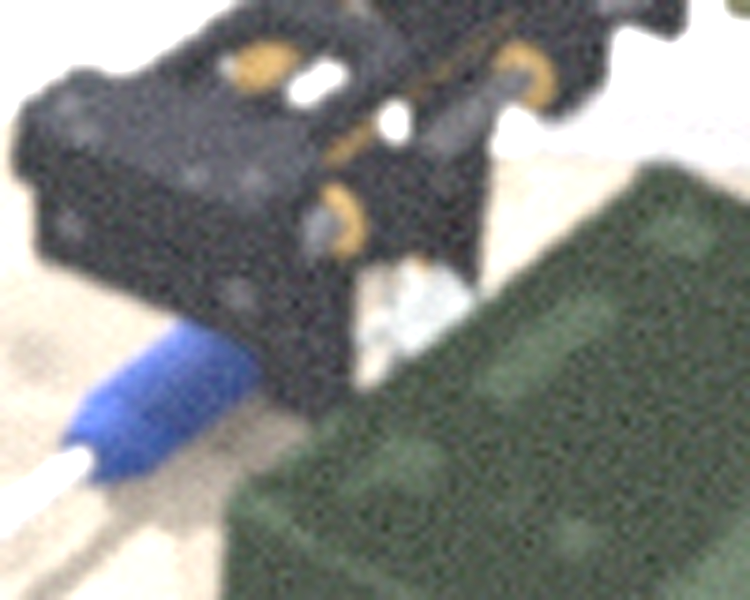

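The crop shows the claw (pale, ~(420,300)) between the fingers, hard up to the lid's front edge. Forces say it touches the keeper's plate at o≈21. Now I lower it.

Request:
step_arm(steps=[[-0.1,0.05,0.2,0,0,0,0.3],[0,0,0.2,0,0,0,0.3],[0,0,0,0,0,0,0.3]])

```text
clock: 15.6
tool_pos: [0.4613, -0.1794, 0.1156]
eef_rot: [0.857, 0.515, -0.0, -0.0]
contact_force: [-2.2, -4.6, 3.1]
opening: 0.423
finger_force: 14.8
```

Request:
step_arm(steps=[[0,0,0.2,0,0,0,0.3],[0,0,0,0,0,0,0.3]])

```text
clock: 15.85
tool_pos: [0.4612, -0.1795, 0.1136]
eef_rot: [0.857, 0.515, -0.001, -0.0]
contact_force: [-2.3, -5.2, 3.3]
opening: 0.426
finger_force: 14.8
```

Run:
```python
from h import *
st()
```

```text
t 15.85 tcp case(o,y,z) [ 21.1   2.5 113.6] tip [21.1  2.5 96.6] zaxis c [ 0.001  0.001 -1.   ] F c [ 5.7 -0.4  3.3] op 0.426 q [ 0.18  0.78  0.16  2.08 -0.38  0.31  0.17]
```

Request:
step_arm(steps=[[-0.12,0,0,0,0,0,0.3],[0,0,0,0,0,0,0.3]])

```text
clock: 16.1
tool_pos: [0.4612, -0.1796, 0.1136]
eef_rot: [0.857, 0.516, -0.0, -0.001]
contact_force: [-0.6, -2.7, 2.2]
opening: 0.429
finger_force: 14.9
```

Run:
```python
from h import *
st()
```

```text
t 16.1 tcp case(o,y,z) [ 21.2   2.4 113.6] tip [21.2  2.4 96.6] zaxis c [-0.001  0.001 -1.   ] F c [ 2.6 -0.7  2.2] op 0.429 q [ 0.18  0.78  0.16  2.08 -0.38  0.31  0.17]
```

Request:
step_arm(steps=[[0,0,0.1,0,0,0,0.3],[0,0,0.1,0,0,0,0.3],[0,0,0,0,0,0,0.3]])

```text
clock: 16.48
tool_pos: [0.4611, -0.18, 0.1115]
eef_rot: [0.857, 0.515, -0.0, -0.0]
contact_force: [-2.2, -1.9, 2.9]
opening: 0.424
finger_force: 14.9
```

Request:
step_arm(steps=[[0,0,0.1,0,0,0,0.3],[0,0,0,0,0,0,0.3]])

```text
clock: 16.73
tool_pos: [0.4611, -0.18, 0.1105]
eef_rot: [0.857, 0.515, -0.0, -0.0]
contact_force: [-2.5, -2.1, 3.0]
opening: 0.423
finger_force: 14.9
```

Run:
```python
from h import *
st()
```

```text
t 16.73 tcp case(o,y,z) [ 21.6   2.4 110.5] tip [21.6  2.4 93.5] zaxis c [-0.     0.001 -1.   ] F c [3.  1.2 3. ] op 0.423 q [ 0.18  0.78  0.16  2.08 -0.38  0.3   0.17]
```

Request:
step_arm(steps=[[-0.05,0,0.1,0,0,0,0.3],[0,0,0,0,0,0,0.3]])

```text
clock: 16.98
tool_pos: [0.461, -0.1802, 0.1095]
eef_rot: [0.857, 0.515, -0.0, -0.0]
contact_force: [-2.3, -1.2, 2.4]
opening: 0.426
finger_force: 14.9
```

Request:
step_arm(steps=[[0,0,0.1,0,0,0,0.3],[0,0,0,0,0,0,0.3]])

```text
clock: 17.23
tool_pos: [0.461, -0.1803, 0.1085]
eef_rot: [0.857, 0.515, -0.0, -0.0]
contact_force: [-3.9, -0.1, 1.7]
opening: 0.425
finger_force: 15.0
```

Run:
```python
from h import *
st()
```

```text
t 17.23 tcp case(o,y,z) [ 22.    2.3 108.5] tip [21.9  2.3 91.5] zaxis c [-0.     0.001 -1.   ] F c [1.9 3.4 1.7] op 0.425 q [ 0.19  0.79  0.15  2.08 -0.38  0.3   0.17]
```

Request:
step_arm(steps=[[0,-0.05,0.1,0,0,0,0.3],[0,0,0,0,0,0,0.3]])

```text
clock: 17.48
tool_pos: [0.4609, -0.1803, 0.1076]
eef_rot: [0.857, 0.515, 0.0, 0.0]
contact_force: [-2.0, -1.1, 1.5]
opening: 0.424
finger_force: 15.0
```

Request:
step_arm(steps=[[0,0,0.1,0,0,0,0.3],[0,0,0,0,0,0,0.3]])

```text
clock: 17.73
tool_pos: [0.4609, -0.1804, 0.1069]
eef_rot: [0.857, 0.515, 0.0, 0.0]
contact_force: [-3.2, -0.4, 6.2]
opening: 0.422
finger_force: 14.4
```

Run:
```python
from h import *
st()
```

```text
t 17.73 tcp case(o,y,z) [ 22.1   2.3 106.9] tip [22.1  2.3 89.9] zaxis c [-0. -0. -1.] F c [1.8 2.7 6.2] op 0.422 q [ 0.19  0.79  0.15  2.08 -0.38  0.29  0.17]
```

Request:
step_arm(steps=[[-0.1,0,0,0,0,0,0.3],[0,0,0,0,0,0,0.3]])

```text
clock: 17.98
tool_pos: [0.4608, -0.1805, 0.1069]
eef_rot: [0.857, 0.516, 0.001, -0.0]
contact_force: [-2.7, 0.8, 5.3]
opening: 0.424
finger_force: 14.5
```

Request:
step_arm(steps=[[-0.1,0,0,0,0,0,0.3],[0,0,0,0,0,0,0.3]])

```text
clock: 18.23
tool_pos: [0.4603, -0.1815, 0.1068]
eef_rot: [0.857, 0.516, 0.0, -0.0]
contact_force: [-1.2, 1.3, 3.4]
opening: 0.423
finger_force: 14.8
```

Run:
```python
from h import *
st()
```

```text
t 18.23 tcp case(o,y,z) [ 23.3   2.4 106.8] tip [23.3  2.4 89.8] zaxis c [-0.001 -0.    -1.   ] F c [-0.6  1.6  3.4] op 0.423 q [ 0.19  0.79  0.15  2.08 -0.38  0.29  0.18]
```

Request:
step_arm(steps=[[-0.1,0,0,0,0,0,0.3],[0,0,0,0,0,0,0.3]])

```text
clock: 18.48
tool_pos: [0.4594, -0.183, 0.1065]
eef_rot: [0.857, 0.515, 0.0, -0.0]
contact_force: [-0.4, 0.3, 1.1]
opening: 0.426
finger_force: 15.1
```

Request:
step_arm(steps=[[-0.1,0,0,0,0,0,0.3],[0,0,0,0,0,0,0.3]])

```text
clock: 18.73
tool_pos: [0.4593, -0.1831, 0.1065]
eef_rot: [0.857, 0.516, 0.0, -0.0]
contact_force: [1.2, 4.3, -0.8]
opening: 0.423
finger_force: 15.3
```

Run:
```python
from h import *
st()
```

```text
t 18.73 tcp case(o,y,z) [ 25.2   2.4 106.5] tip [25.2  2.4 89.5] zaxis c [-0.001  0.    -1.   ] F c [-4.3  1.  -0.8] op 0.423 q [ 0.2   0.79  0.15  2.08 -0.38  0.29  0.18]
```

Request:
step_arm(steps=[[0.08,0,0.08,0,0,0,0.3],[0,0,0,0,0,0,0.3]])

```text
clock: 18.98
tool_pos: [0.4593, -0.1831, 0.106]
eef_rot: [0.857, 0.515, 0.0, 0.0]
contact_force: [0.8, 2.5, 3.3]
opening: 0.423
finger_force: 14.8
```

Run:
```python
from h import *
st()
```

```text
t 18.98 tcp case(o,y,z) [ 25.2   2.4 106. ] tip [25.2  2.4 89. ] zaxis c [-0. -0. -1.] F c [-2.6  0.5  3.3] op 0.423 q [ 0.2   0.79  0.15  2.08 -0.38  0.29  0.18]
```

Request:
step_arm(steps=[[0,0,0.05,0,0,0,0.3],[0,0,0,0,0,0,0.3]])

```text
clock: 19.23
tool_pos: [0.4593, -0.1832, 0.1057]
eef_rot: [0.857, 0.515, 0.0, 0.0]
contact_force: [-1.3, 3.4, 5.9]
opening: 0.419
finger_force: 14.4
```

Request:
step_arm(steps=[[0,0,0,0,0,0,-0.1],[0,0,0,0,0,0,-0.6],[0,0,0,0,0,0,-1],[0,0,0,0,0,0,-1]])

```text
clock: 19.73
tool_pos: [0.4592, -0.1835, 0.1053]
eef_rot: [0.857, 0.515, -0.0, 0.0]
contact_force: [-0.5, 0.1, 0.1]
opening: 0.854
finger_force: 0.0
```

Request:
step_arm(steps=[[-0.2,0,-2,0,0,0,-1],[-0.5,0,-5,0,0,0,-1],[-4,0,-4,0,0,0,0],[-6,0,0,0,0,0,1],[-4,0,0,0,0,0,1]])

```text
clock: 20.35
tool_pos: [0.389, -0.3155, 0.2162]
eef_rot: [0.858, 0.514, -0.0, 0.001]
contact_force: [1.1, 0.0, -0.1]
opening: 0.678
finger_force: 0.0
```

Run:
```python
from h import *
st()
d={n:r.snapshot(n) for n in("side","top")}
a=cv2.resize(np.ascontiguousarray(d["side"]["pixels"][140:230,200:320,::-1]),(400,300),interpolation=cv2.INTER_CUBIC)
b=cv2.resize(np.ascontiguousarray(d["top"]["pixels"][175:260,235:335,::-1]),(400,340),interpolation=cv2.INTER_CUBIC)[:300]
cv2.imwrite("pics/c6.png",cv2.convertScaleAbs(np.hstack([a,b]),alpha=1.6))
for n,(x0,x1,y0,y1) in dict(side=(220,320,150,240),top=(240,320,180,250)).items():
    h=cv2.cvtColor(np.ascontiguousarray(d[n]["pixels"][y0:y1,x0:x1]),cv2.COLOR_RGB2HSV);m=cv2.inRange(h,(12,110,110),(28,255,255))
    k,l,q,c=cv2.connectedComponentsWithStats(m);print(n,[(q[i,4],(c[i]+[x0,y0]).round(1)) for i in range(1,k) if q[i,4]>2])
```

```text
t 20.35 tcp case(o,y,z) [175.2   2.5 216.2] tip [175.2   2.4 199.2] zaxis c [ 0.001 -0.002 -1.   ] F c [-0.5 -1.  -0.1] op 0.678 q [ 0.43  0.6   0.25  1.99 -0.26  0.57  0.37]
side [(np.int32(9), array([272.1, 200.3]))]
top [(np.int32(8), array([278.1, 209.9])), (np.int32(6), array([270.2, 224.2]))]
```

View pics/c6.png

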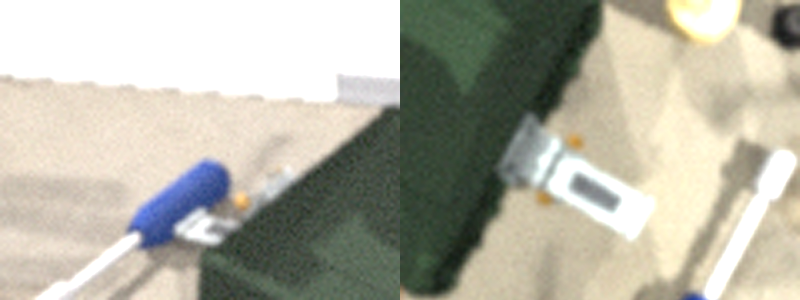

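Side crop: the far stud is at (240,200), and the handle lies level below it. Top crop: the handle points outward to about (645,215), the claw's top is on the keeper near (530,155), and the studs are at (575,140) and (545,198), so the claw is hooked. Next is the lever.

```bash
cat >> h.py <<'E'
TAU=np.radians(35)
def Tpath(th,p=46,extra=0):
    n=np.array([np.cos(th),np.sin(th)]);lead=9*abs(np.cos(TAU)*np.cos(th)-np.sin(TAU)*np.sin(th))
    return np.array([15,70])+p*np.array([np.sin(th),-np.cos(th)])+(5.5+lead+extra)*n
def tcp_of(T,y=2.5): return W(T[0]+17*np.sin(TAU),y,T[1]+17*np.cos(TAU))
def intool(d): # (o,z) mm -> tool x,z cm ; tool x=(-cos,+sin) z=(-sin,-cos)
    return np.array([-d[0]*np.cos(TAU)+d[1]*np.sin(TAU),-d[0]*np.sin(TAU)-d[1]*np.cos(TAU)])/10
E
python3 - <<'E'
from h import *
t=r.snapshot("top");s=r.snapshot("side")
f,e=tri(t,(278.1,209.9),s,(272.1,200.3));n=onz(t,(270.2,224.2),f[2]);print("studs",C((f+n)/2),e)
print("handle end z75",C(onz(t,(295.3,229.5),.075)))
togo(tcp_of(Tpath(1.57,extra=30)),35)
prev=Tpath(1.57,extra=30)
for th in(1.57,1.4,1.2,1.0,.8,.6,.5,.4,.3,.2,.1,0):
    T=Tpath(th);print(th,T.round(1),"dx,dz cm",intool(T-prev).round(2));prev=T
E
```

```text
studs [ 23.6545   3.1549 108.0966] 0.0007152394467133785
handle end z75 [74.0598  4.1257 75.    ]
t 20.55 tcp case(o,y,z) [172.7   2.7 215.3] tip [172.7   2.7 198.3] zaxis c [-0.  0. -1.] F c [-0.8 -0.  -0.4] op 0.505 q [ 0.43  0.6   0.25  1.99 -0.26  0.57  0.37]
turn deg [ 0.01 34.98 -0.09]
shift cm now-axes [10.19  0.01  9.08] new-axes [ 3.14  0.02 13.28]
new axes in case (o,y,z) cols
 [[-0.8192 -0.     -0.5736]
 [ 0.     -1.      0.    ]
 [ 0.5736  0.     -0.8192]]
1.57 [61.  80.6] dx,dz cm [-1.72  2.46]
1.4 [61.9 71.4] dx,dz cm [-0.6  0.7]
1.2 [60.6 60.5] dx,dz cm [-0.52  0.97]
1.0 [56.9 50.1] dx,dz cm [-0.29  1.07]
0.8 [52.8 42.9] dx,dz cm [-0.08  0.82]
0.6 [48.1 36.9] dx,dz cm [0.04 0.76]
0.5 [45.4 34.2] dx,dz cm [0.07 0.38]
0.4 [42.4 31.6] dx,dz cm [0.1  0.38]
0.3 [39.1 29.3] dx,dz cm [0.13 0.38]
0.2 [35.6 27.2] dx,dz cm [0.17 0.37]
0.1 [31.9 25.5] dx,dz cm [0.21 0.36]
0 [27.9 24. ] dx,dz cm [0.24 0.35]
```

Request:
step_arm(steps=[[0,0,0,0,8.75,0,1],[0,0,0,0,8.75,0,1],[0,0,0,0,8.75,0,1],[0,0,0,0,8.75,0,1],[0,0,0,0,0,0,1]])

```text
clock: 21.18
tool_pos: [0.3893, -0.3142, 0.2138]
eef_rot: [0.818, 0.49, 0.257, -0.156]
contact_force: [0.4, 1.0, -0.1]
opening: 0.002
finger_force: 0.0
```

Run:
```python
from h import *
togo(tcp_of(Tpath(1.57,extra=30)),35)
```

```text
t 21.18 tcp case(o,y,z) [173.8   2.8 213.8] tip [164.1   2.8 199.9] zaxis c [-0.574  0.    -0.819] F c [-1.1  0.1 -0.1] op 0.002 q [ 1.02  0.75 -0.18  1.85 -0.58  0.89  0.82]
turn deg [-0.01 -0.   -0.24]
shift cm now-axes [ 3.32  0.02 13.22] new-axes [ 3.32  0.03 13.22]
new axes in case (o,y,z) cols
 [[-0.8192 -0.     -0.5736]
 [ 0.     -1.      0.    ]
 [ 0.5736  0.     -0.8192]]
```

Tilt reached comfortably. I approach, then go down onto the handle.

Request:
step_arm(steps=[[1.1,0,4.4,0,0,0,1],[1.1,0,4.4,0,0,0,1],[1.1,0,4.4,0,0,0,1],[-0.7,0,1,0,0,0,1],[-0.35,0,0.5,0,0,0,1],[0,0,0,0,0,0,1]])

```text
clock: 21.92
tool_pos: [0.4386, -0.2231, 0.108]
eef_rot: [0.818, 0.491, 0.257, -0.154]
contact_force: [0.1, 0.5, -0.1]
opening: 0.005
finger_force: 0.0
```

Run:
```python
from h import *
st()
```

```text
t 21.93 tcp case(o,y,z) [ 70.2   2.  108. ] tip [60.5  2.  94. ] zaxis c [-0.572 -0.001 -0.82 ] F c [-0.5  0.1 -0.1] op 0.005 q [ 0.92  0.91 -0.32  2.01 -0.75  0.51  0.92]
```

Request:
step_arm(steps=[[-0.3,0,0.45,0,0,0,1],[-0.3,0,0.4,0,0,0,1],[-0.15,0,0.2,0,0,0,1]])

```text
clock: 22.3
tool_pos: [0.4383, -0.2227, 0.0947]
eef_rot: [0.818, 0.491, 0.258, -0.155]
contact_force: [0.0, 0.2, 0.3]
opening: 0.003
finger_force: 0.0
```

Request:
step_arm(steps=[[-0.15,0,0.2,0,0,0,1],[-0.15,0,0.2,0,0,0,1],[0,0,0,0,0,0,1]])

```text
clock: 22.68
tool_pos: [0.4383, -0.2225, 0.0898]
eef_rot: [0.817, 0.491, 0.258, -0.155]
contact_force: [0.6, 0.5, -0.9]
opening: 0.008
finger_force: 0.0
```

Run:
```python
from h import *
st()
```

```text
t 22.68 tcp case(o,y,z) [69.8  2.6 89.8] tip [60.1  2.6 75.9] zaxis c [-0.574  0.    -0.819] F c [-0.7 -0.3 -0.9] op 0.008 q [ 0.93  0.95 -0.34  2.01 -0.76  0.48  0.95]
```

Request:
step_arm(steps=[[-0.15,0,0.2,0,0,0,1],[-0.15,0,0.2,0,0,0,1],[0,0,0,0,0,0,1]])

```text
clock: 23.05
tool_pos: [0.4382, -0.2226, 0.0848]
eef_rot: [0.817, 0.491, 0.258, -0.155]
contact_force: [-0.9, -0.2, 0.2]
opening: 0.006
finger_force: 0.0
```

Request:
step_arm(steps=[[-0.15,0,0.2,0,0,0,1],[-0.15,0,0.2,0,0,0,1],[0,0,0,0,0,0,1]])

```text
clock: 23.42
tool_pos: [0.4385, -0.2222, 0.0801]
eef_rot: [0.817, 0.492, 0.258, -0.155]
contact_force: [0.6, 1.7, 2.3]
opening: 0.004
finger_force: 1.2
```

Run:
```python
from h import *
st()
```

```text
t 23.43 tcp case(o,y,z) [69.5  2.5 80.1] tip [59.8  2.5 66.2] zaxis c [-0.575  0.001 -0.818] F c [-1.8  0.3  2.3] op 0.004 q [ 0.94  0.97 -0.34  2.01 -0.76  0.46  0.96]
```

Request:
step_arm(steps=[[-0.14,0,0.25,0,0,0,1],[-0.12,0,0.25,0,0,0,1],[0,0,0,0,0,0,1]])

```text
clock: 23.8
tool_pos: [0.4389, -0.2214, 0.0745]
eef_rot: [0.817, 0.492, 0.258, -0.156]
contact_force: [3.4, 2.6, 1.8]
opening: 0.01
finger_force: 2.5
```

Request:
step_arm(steps=[[-0.08,0,0.27,0,0,0,1],[-0.08,0,0.27,0,0,0,1],[0,0,0,0,0,0,1]])

```text
clock: 24.18
tool_pos: [0.4397, -0.2199, 0.0692]
eef_rot: [0.817, 0.492, 0.258, -0.155]
contact_force: [2.9, 4.2, 4.0]
opening: 0.008
finger_force: 3.1
```

Run:
```python
from h import *
st()
```

```text
t 24.18 tcp case(o,y,z) [66.8  2.5 69.2] tip [57.1  2.5 55.3] zaxis c [-0.575  0.001 -0.818] F c [-5.1 -0.5  4. ] op 0.008 q [ 0.94  0.99 -0.36  2.01 -0.77  0.43  0.97]
```

Request:
step_arm(steps=[[0.02,0,0.27,0,0,0,1],[0,0,0.27,0,0,0,1],[0,0,0,0,0,0,1]])

```text
clock: 24.55
tool_pos: [0.4409, -0.2179, 0.0646]
eef_rot: [0.817, 0.491, 0.258, -0.155]
contact_force: [1.3, 3.2, 3.9]
opening: 0.005
finger_force: 2.4
```

Run:
```python
from h import *
st()
```

```text
t 24.55 tcp case(o,y,z) [64.6  2.4 64.6] tip [54.9  2.4 50.7] zaxis c [-0.573 -0.    -0.819] F c [-3.5  0.3  3.9] op 0.005 q [ 0.94  1.   -0.36  2.01 -0.78  0.42  0.98]
```

Run:
```python
from h import *
for n,(x0,x1,y0,y1) in dict(side=(255,290,185,225),top=(240,320,180,250)).items():
    d=r.snapshot(n);h=cv2.cvtColor(np.ascontiguousarray(d["pixels"][y0:y1,x0:x1]),cv2.COLOR_RGB2HSV);m=cv2.inRange(h,(12,100,100),(28,255,255))
    k,l,q,c=cv2.connectedComponentsWithStats(m);print(n,[(q[i,4],(c[i]+[x0,y0]).round(1)) for i in range(1,k)])
    print("predicted for hooked far stud at (24,-13,107/105/103), and old",proj(d,[W(24,-13,107),W(24,-13,105),W(24,-13,101),W(40,-13,105)]).round(1).tolist())
```

```text
side [(np.int32(10), array([272. , 202.2]))]
predicted for hooked far stud at (24,-13,107/105/103), and old [[272.5, 200.6], [272.4, 201.5], [272.4, 203.3], [265.2, 198.5]]
top [(np.int32(11), array([306.5, 182.7])), (np.int32(12), array([278.7, 210.3])), (np.int32(12), array([270.6, 224.8]))]
predicted for hooked far stud at (24,-13,107/105/103), and old [[278.2, 210.2], [278.2, 210.3], [278.2, 210.4], [285.1, 214.0]]
```

Request:
step_arm(steps=[[0,0,0.27,0,0,0,1],[0,0,0.27,0,0,0,1],[0,0,0,0,0,0,1]])

```text
clock: 25.02
tool_pos: [0.442, -0.2159, 0.06]
eef_rot: [0.818, 0.491, 0.257, -0.154]
contact_force: [0.4, 0.5, 3.7]
opening: 0.008
finger_force: 1.9
```

Request:
step_arm(steps=[[0,0,0.27,0,0,0,1],[0.02,0,0.27,0,0,0,1],[0,0,0,0,0,0,1]])

```text
clock: 25.4
tool_pos: [0.4433, -0.2135, 0.0553]
eef_rot: [0.818, 0.491, 0.257, -0.154]
contact_force: [0.3, -0.4, 2.6]
opening: 0.008
finger_force: 1.0
```

Run:
```python
from h import *
st()
```

```text
t 25.4 tcp case(o,y,z) [59.6  2.3 55.3] tip [49.8  2.3 41.4] zaxis c [-0.571 -0.001 -0.821] F c [ 0.2 -0.4  2.6] op 0.008 q [ 0.93  1.02 -0.38  2.01 -0.79  0.39  0.98]
```

Request:
step_arm(steps=[[0.04,0,0.25,0,0,0,1],[0.05,0,0.25,0,0,0,1],[0.06,0,0.25,0,0,0,1],[0,0,0,0,0,0,1]])

```text
clock: 25.9
tool_pos: [0.4464, -0.2075, 0.0502]
eef_rot: [0.818, 0.491, 0.257, -0.155]
contact_force: [-1.4, -1.8, -0.5]
opening: 0.008
finger_force: 0.8
```

Request:
step_arm(steps=[[0.07,0,0.25,0,0,0,1],[0.08,0,0.25,0,0,0,1],[0.09,0,0.25,0,0,0,1],[0,0,0,0,0,0,1]])

```text
clock: 26.4
tool_pos: [0.4495, -0.2007, 0.0461]
eef_rot: [0.817, 0.492, 0.258, -0.156]
contact_force: [0.6, 0.6, 0.2]
opening: 0.007
finger_force: 0.0
```

Run:
```python
from h import *
st()
```

```text
t 26.4 tcp case(o,y,z) [45.3  2.9 46.1] tip [35.6  2.9 32.2] zaxis c [-0.575  0.001 -0.818] F c [-0.8 -0.2  0.2] op 0.007 q [ 0.93  1.04 -0.4   2.02 -0.8   0.35  0.99]
```

Request:
step_arm(steps=[[0.16,0,0.11,0,0,0,1],[0.16,0,0.11,0,0,0,1],[0,0,0,0,0,0,1]])

```text
clock: 26.78
tool_pos: [0.4513, -0.198, 0.0461]
eef_rot: [0.817, 0.492, 0.258, -0.155]
contact_force: [-0.7, 0.2, -0.1]
opening: 0.005
finger_force: 0.0
```

Request:
step_arm(steps=[[0.08,0,0.06,0,0,0,1],[0.08,0,0.06,0,0,0,1],[0,0,0,0,0,0,1]])

```text
clock: 27.15
tool_pos: [0.4522, -0.1963, 0.046]
eef_rot: [0.817, 0.492, 0.258, -0.155]
contact_force: [0.5, -0.9, 0.6]
opening: 0.006
finger_force: 0.0
```

Run:
```python
from h import *
st()
```

```text
t 27.15 tcp case(o,y,z) [40.2  2.5 46. ] tip [30.5  2.5 32. ] zaxis c [-0.574  0.    -0.819] F c [ 0.6 -0.8  0.6] op 0.006 q [ 0.92  1.04 -0.41  2.02 -0.81  0.34  0.99]
```

Request:
step_arm(steps=[[0.08,0,0.06,0,0,0,1],[0.08,0,0.06,0,0,0,1],[0,0,0,0,0,0,1]])

```text
clock: 27.52
tool_pos: [0.4531, -0.1949, 0.0458]
eef_rot: [0.817, 0.491, 0.258, -0.155]
contact_force: [-2.0, -0.6, -0.2]
opening: 0.005
finger_force: 0.3
```

Request:
step_arm(steps=[[0.08,0,0.06,0,0,0,1],[0,0,0,0,0,0,1]])

```text
clock: 27.78
tool_pos: [0.4533, -0.1944, 0.0457]
eef_rot: [0.818, 0.491, 0.257, -0.155]
contact_force: [-2.0, -0.6, 1.6]
opening: 0.007
finger_force: 1.5
```

Run:
```python
from h import *
st()
```

```text
t 27.77 tcp case(o,y,z) [38.   2.4 45.7] tip [28.3  2.4 31.7] zaxis c [-0.573 -0.    -0.82 ] F c [1.5 1.5 1.6] op 0.007 q [ 0.92  1.04 -0.42  2.03 -0.82  0.33  0.99]
```

Request:
step_arm(steps=[[-0.5,0,-0.5,0,0,0,1],[0,0,-4,0,0,0,1],[0,0,-5,0,0,0,1],[0,0,-5,0,0,0,1],[0,0,-5,0,0,0,1],[0,0,0,0,0,0,1]])

```text
clock: 28.52
tool_pos: [0.3992, -0.2996, 0.2049]
eef_rot: [0.818, 0.491, 0.258, -0.151]
contact_force: [0.1, 0.7, -0.6]
opening: 0.006
finger_force: 0.0
```

Run:
```python
from h import *
st()
d={n:r.snapshot(n) for n in("side","top")}
a=cv2.resize(np.ascontiguousarray(d["side"]["pixels"][140:230,200:320,::-1]),(400,300),interpolation=cv2.INTER_CUBIC)
b=cv2.resize(np.ascontiguousarray(d["top"]["pixels"][155:275,225:345,::-1]),(400,400),interpolation=cv2.INTER_CUBIC)
a=cv2.copyMakeBorder(a,0,100,0,0,cv2.BORDER_CONSTANT)
cv2.imwrite("pics/c7.png",cv2.convertScaleAbs(np.hstack([a,b]),alpha=1.6))
```

```text
t 28.52 tcp case(o,y,z) [156.3   0.9 204.9] tip [146.6   0.8 190.9] zaxis c [-0.57  -0.006 -0.821] F c [-0.7  0.2 -0.6] op 0.006 q [ 0.99  0.75 -0.18  1.88 -0.61  0.84  0.84]
```

View pics/c7.png

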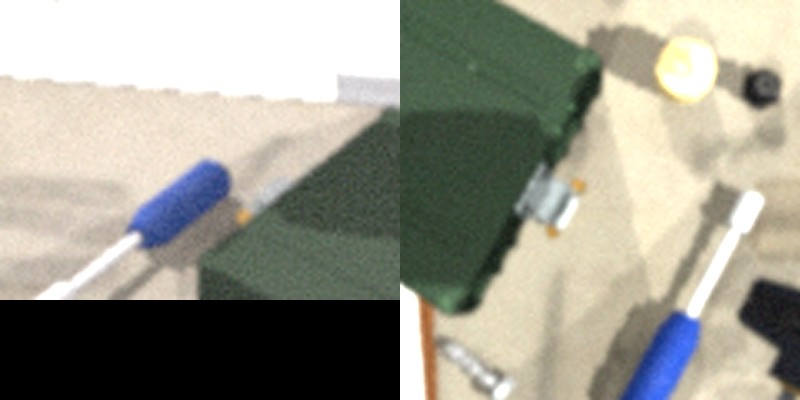

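The picture shows the handle hanging flat, the claw on the keeper at about (550,200) and the studs close to the case. The weight, gland, driver and bolt are where they were.

```bash
python3 -c "
from plant import r
print(r.finish_job())"
```

```text
the job is handed in; nothing more can be done
None
```

I closed the lid onto its seal, hooked the claw behind the keeper's lip with about 6 N of pull, swung the lever flat, and handed the job in at about 29 s; no verdict came back, but the last picture shows it latched and the loose things unmoved.

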